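# Snap the last bolt cap onto the cushion rail

### The job

A cushion rail lies on the pool table being put back together: two of its three bolts already wear their round metal caps and one stud is still bare. Pick up the loose cap of the same size as the fitted ones (the other two are too wide and too narrow), put it over the bare stud and press it straight down until it clicks past the stud's spring nubs, then keep pressing firmly so that the sprung seat ring under it stays squeezed: finish while still pressing, without letting up or pulling away. Leave the other caps and the things lying about where they are.

Things in the scene. Friction and masses are not known exactly. Their poses are not given: they have to be found in the camera images.
- cap: The right loose cap: bright metal cup lying open side down, 44 mm diameter, 30 mm high, flat top, about 50 g; same size as the fitted ones. Origin: centre of its underside, z up. A lip (lowest 4 mm) narrows the opening to 23 mm; above it the bore is 32 mm wide, 26 mm deep from the rim. Press it while gripping its sides or with shut fingers on its top.
- stud: The bare stud, upright on the rail, at any of three stations 90 mm apart along the rail's middle. Origin: on its axis, level with the rail's top face (45 mm above the table); z up. A base disc 50 mm wide, 3 mm high; a steel core 19 mm wide, its tapered tip 34 mm above the origin. Cap home: the cap's origin is 14 mm above this one; pressing on sinks it, with the seat ring, up to 5 mm more.
- nubs (a point): Middle of the stud's four spring nubs, on its axis 24 mm above its origin: 12 mm balls, bulging out to 27 mm across. The cap's rim meets them with the cap's origin about 28 mm above the stud's origin; pushing past takes up to about 11 N, then the force drops to almost nothing (the click). Pulling the cap off again also takes about 11 N.
- seat_ring (a joint): The black spring-backed seat ring round the foot of the bare stud (44 mm diameter, 6 mm thick, its top face 14 mm above the stud's origin when free). Value: how far it is pressed down, m; 0 free, 0.005 fully down; spring 4 N per mm (10 N at halfway, 20 N fully down).
- rail: The cushion rail: a wooden bar 280 mm long, 100 mm wide, 45 mm high, with a cloth-covered cushion along its -x side (72 mm from the middle to the cushion's face), lying fixed on the table. Origin: centre of its underside; y along its length, z up.
- fitted_a: A station of the rail whose cap is already fitted (44 mm diameter, its top 44 mm above the rail's top face); fixed. Origin: on its axis, level with the rail's top face.
- fitted_b: The other station whose cap is already fitted, as fitted_a.
- cap_wide: A loose cap that is too wide, 62 mm diameter, 26 mm high, same metal. Not needed. Origin: centre of its underside.
- cap_narrow: A loose cap that is too narrow, 30 mm diameter, 24 mm high, same metal. Not needed. Origin: centre of its underside.
- chalk: A cube of cue chalk, 22 x 22 x 20 mm, lying among the loose caps. Not needed. Origin: centre of its underside.
- screwdriver: A screwdriver lying beyond the rail and caps. Not needed.
- tin: An open steel tin, 70 mm diameter, 45 mm high, beyond the loose caps. Not needed.
- brush: A brush lying to the robot's left, nearer than the rail. Not needed.

How it is judged:
By the outcome, as a careful person would: the job done as asked, in the order asked, and still so for the second after the job is handed in, while the arm keeps its last pose, push and grip.
It also fails if it takes over 38 s, if anything falls off the work surface, if the arm or the gripper's body presses on something with over 40 N, if the wrist force passes 120 N, or if a joint passes its speed limit or range.

### The arm

A 6-joint arm with a two-finger parallel gripper is mounted at the origin on the work surface. World frame = base frame: x ahead of the robot, y to its left, z up, the work surface at z = 0. Lengths are in m, angles in rad, forces in N, time in s.
With the tool pointing down it reaches from about 0.35 to 0.975 m from the base axis. Payload 4.9 kg.
Tool frame: the origin (TCP) lies at the very end of the fingers, on their centre line; the grasp point (between the pads) lies 19 mm behind it; z points along the fingers, y is the line along which they close (so a half turn about z gives the same grasp; the last joint's range is limited). The gripper opens to 85 mm and grips with 20 to 120 N. Pads are 22 mm wide; open, the fingers measure 114 mm over their backs; the gripper's body (76 mm by 85 mm) begins 54 mm behind the grasp point. The pads swing forward as they close: fully open they stand 13 mm farther back than shut.
Start: joints at [1.045, 0.053, 1.613, -0, 1.476, -0.119], TCP at [0.247, 0.574, 0.231] pointing down, gripper open.
Joint ranges: [-3.01, 3.01], [-1.01, 2.22], [0.06, 2.58], [-1.02, 4.17], [0.09, 2.62], [-3.14, 3.14]. Speed limits (rad/s): [2.57, 2.57, 3.14, 3.14, 3.14, 3.14].

### API

Orientations are given as a rotation vector (axis times angle).
In Python, from station import * gives the robot as it stands.
- The arm moves only by the shell command python3 -m crank 'ROWS' [OPENING] [FORCE]. ROWS is JSON, a list of rows, each an object with "offset": the shift along the tool's x, y, z in m, a list of three; "twist": the turn, a rotation vector about the tool's x, y, z in degrees, a list of three. In form: [{"offset": [x, y, z], "twist": [rx, ry, rz]}, ...]. A call has 1 to 20 rows; each row is the pose to reach, as a shift and turn from the pose commanded when the call began, along the tool's axes at that moment; what a row does not reach only later rows make up. A row lasts 1/8 s, in which the tool goes at most 62.5 mm and 10.7 degrees, less where a joint would pass 70% of its speed; a pose out of reach is approached as far as the arm can. A call with a gripper value outside its range is refused whole. OPENING is the opening, from 0 (shut) to 1 (fully open), set as the call begins (- or left out, the last holds). The fingers move at their own pace and stop on an object; FORCE is the grip in N (left out, the last holds). Time passes only in rows, so rows that repeat a pose let the fingers close. It gives the time, the measured TCP pose, the force, the opening and the grip force at its end, in the units of the state.
- get_obs(): the state, without advancing time (a new reading comes with each control period).
- get_image(name): name is "scene" or "side" or "wrist"; returns the picture (420x560x3 uint8, red, green, blue); there is no depth.
- get_calibration(name): a dict with "intrinsics" (3x3 intrinsics, pixels), "k1" (the pictures are not rectified: a ray, as slopes to the right and down, at radius r is drawn at 1 + k1 r^2 times it, then the intrinsics apply), "world_from_camera" (4x4, takes a point from camera to world coordinates); the wrist camera has in their place "tool_from_camera" (4x4, takes a point from camera to tool coordinates, whose origin is the TCP and whose axes are the flange's). Camera axes: x right, y up, looking along -z (the intrinsics and any distortion apply to the point x, -y, -z); pixel columns grow to the right and rows downward; lengths in m; the calibration is good to about 2 mm. A picture is of the moment at which its call begins: read the wrist's pose just before it. get_calibration takes no time and is no camera call.
- finish_job(): hands the job in; it is judged then, once.
Trained networks look in the newest picture that a camera, given by its name, has taken for a name from the list of things; names that differ only in an ending like _2 or _b are one class to them, and where a whole thing is asked for, a point or a joint stands for the part that bears it (a point fixed in the world has none). Each returns a list of dicts, best first, with "confidence" (0 to 1); they miss things now and then, are a little off and sometimes report something else, mostly with a low value. They report only what shows in the picture. A call takes as long as a camera call.
- cut_out(query, camera): "region" (420x560 bool, what is visible of it) and "rect" ([centre column, centre row, width, height] in pixels, round what is visible of it).
The state is a dict: "t": time; "q": joint angles; "dq": joint speeds; "effort": joint torques, N m; "tool_pos": TCP position; "tool_rot": TCP orientation; "contact_force": force on the tool from outside, world axes, zero at the start; "wrist_torque": the same for the moment, N m; "opening": finger opening in m; "grip_force": force on a finger pad.
Only numpy, scipy, OpenCV 4.12 (cv2) and the standard library are available. Lean on these libraries where they do the work, as an engineer would, in place of code of your own. Each camera call takes 0.05 s, during which the arm holds its last target. There are 200 camera calls.

## Working session

There is one attempt and no reset: what is moved stays moved. The work goes in short steps, Python scripts to look and compute and a shell command to move; the robot and the scene stay as the last step left them, time stands still between calls to the robot, and variables do not carry over. Pictures are saved under pics/ and viewed, at most 10 in all, crops included, and the job is handed in when it is done.

```bash
mkdir -p pics; ls; cat > h.py <<'E'
from station import *
import numpy as np, cv2
from scipy.spatial.transform import Rotation as R
def cam(name,obs=None):
    c=get_calibration(name)
    if name!="wrist": return c,np.array(c["world_from_camera"])
    T=np.eye(4);T[:3,:3]=R.from_rotvec(obs["tool_rot"]).as_matrix();T[:3,3]=obs["tool_pos"]
    return c,T@np.array(c["tool_from_camera"])
def hit(c,T,uv,z):
    K=np.array(c["intrinsics"]);d=np.linalg.solve(K,[uv[0],uv[1],1]);s=d[:2].copy()
    for _ in range(20): s=d[:2]/(1+c["k1"]*(s@s))
    r=T[:3,:3]@np.array([s[0],-s[1],-1]);o=T[:3,3]
    return o+r*(z-o[2])/r[2]
def proj(c,T,p):
    K=np.array(c["intrinsics"]);q=np.linalg.inv(T)@np.append(p,1);s=np.array([q[0],-q[1]])/-q[2]
    s=s*(1+c["k1"]*(s@s));return (K@np.append(s,1))[:2]
E
python3 - <<'E'
from h import *
o=get_obs();print(o["t"],o["tool_pos"],o["tool_rot"],o["contact_force"])
ims=[]
for n in ["scene","side"]:
    im=get_image(n);cv2.imwrite(f"pics/{n}.png",im[:,:,::-1])
    c,T=cam(n)
    for q,z in [("cap",.015),("cap_wide",.013),("cap_narrow",.012),("stud",.06),("fitted_a",.067),("rail",.045)]:
        for d in cut_out(q,n)[:3]:
            r=d["rect"];print(n,q,round(d["confidence"],2),np.round(r),np.round(hit(c,T,r[:2],z),3))
E
```

```text
pics
0.0 [0.2469693  0.57343181 0.23004528] [-0.63449185 -3.0761303   0.00311176] [ 0.54658118 -0.52159881 -0.76401151]
scene cap 0.84 [187. 226.  19.  20.] [ 0.61  -0.185  0.015]
scene cap_wide 0.71 [236. 191.  30.  25.] [ 0.457 -0.119  0.013]
scene cap_narrow 0.72 [168. 189.  11.  12.] [ 0.497 -0.297  0.012]
scene cap_narrow 0.29 [187. 226.  18.  22.] [ 0.607 -0.188  0.012]
scene stud 0.65 [390. 252.  25.  18.] [0.605 0.269 0.06 ]
scene stud 0.64 [236. 193.  24.  25.] [ 0.515 -0.095  0.06 ]
scene fitted_a 0.93 [305. 230.  19.  26.] [0.6   0.09  0.067]
scene fitted_a 0.75 [347. 242.  30.  29.] [0.608 0.181 0.067]
scene fitted_a 0.27 [420. 183.  70.  41.] [0.364 0.327 0.067]
scene rail 0.86 [345. 254. 137.  71.] [0.623 0.182 0.045]
side cap 0.95 [325. 289.  22.  25.] [ 0.609 -0.188  0.015]
side cap 0.38 [294. 181.  63.  81.] [0.595 0.165 0.015]
side cap_wide 0.86 [254. 270.  31.  30.] [ 0.463 -0.118  0.013]
side cap_narrow 0.65 [182. 154.  41.  42.] [0.285 0.318 0.012]
side cap_narrow 0.63 [280. 344.  16.  20.] [ 0.497 -0.3    0.012]
side stud 0.67 [288. 148.  16.  13.] [0.591 0.254 0.06 ]
side stud 0.52 [281. 342.  12.  16.] [ 0.496 -0.319  0.06 ]
side fitted_a 0.69 [301. 186.  12.  24.] [0.6   0.086 0.067]
side fitted_a 0.69 [296. 165.  13.  24.] [0.599 0.17  0.067]
side fitted_a 0.69 [391. 239.  19.  40.] [ 0.772 -0.107  0.067]
side rail 0.86 [294. 179.  66.  78.] [0.589 0.139 0.045]
```

View pics/scene.png

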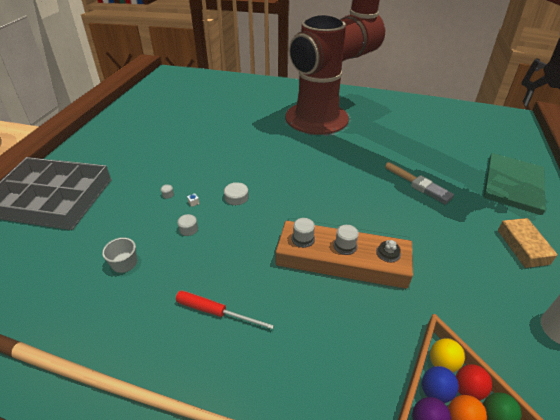

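View pics/side.png

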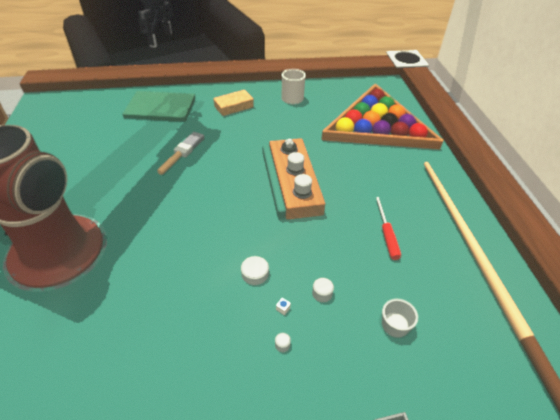

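The right cap is at scene (187,226) and side (325,289), about (0.61,-0.187). The bare stud is at scene (390,250) and side (288,148), the +y end of the rail.

```bash
cat >> h.py <<'E'
def go(target,yaw=None):
    """tool-frame shift to a world point and twist about tool z to bring tool y to world +-x rotated by yaw"""
    o=get_obs();M=R.from_rotvec(o["tool_rot"]).as_matrix()
    print("pos",np.round(o["tool_pos"],4),"F",np.round(o["contact_force"],1),"open",round(o["opening"],4),"q",np.round(o["q"],2))
    print("shift mm",np.round(M.T@(np.array(target)-o["tool_pos"])*1000,1))
    if yaw is not None:
        g=M.T@np.array([np.cos(yaw),np.sin(yaw),0]);a=np.degrees(np.arctan2(-g[0],g[1]));print("twist z",round((a+90)%180-90,1), "tilt",np.round(M[:,2],4),"M y",np.round(M[:,1],3))
E
python3 - <<'E'
from h import *
go([.609,-.187,.16],0.0)
print(get_calibration("wrist"))
E
```

```text
pos [0.2473 0.574  0.2313] F [ 0.1 -0.   0.5] open 0.0853 q [ 1.05  0.05  1.61  0.    1.48 -0.12]
shift mm [-633.3 -555.8   71.3]
twist z 66.7 tilt [ 0.e+00  1.e-04 -1.e+00] M y [0.396 0.918 0.   ]
{'intrinsics': array([[369.47215482,   0.        , 278.12565684],
       [  0.        , 369.47215482, 210.16086002],
       [  0.        ,   0.        ,   1.        ]]), 'k1': -0.08209770313712142, 'tool_from_camera': array([[ 9.14313903e-04,  9.48631549e-01,  3.16381649e-01,
         8.20190551e-02],
       [ 9.99999383e-01, -1.06686310e-03,  3.08951737e-04,
        -2.32651081e-04],
       [ 6.30617273e-04,  3.16381172e-01, -9.48631939e-01,
        -1.42639745e-01],
       [ 0.00000000e+00,  0.00000000e+00,  0.00000000e+00,
         1.00000000e+00]])}
```

```bash
python3 -m crank '[{"offset":[-0.3,-0.27,0],"twist":[0,0,33]},{"offset":[-0.3,-0.27,0],"twist":[0,0,33]},{"offset":[-0.3,-0.27,0],"twist":[0,0,33]},{"offset":[-0.3,-0.27,0],"twist":[0,0,33]},{"offset":[-0.3,-0.27,0],"twist":[0,0,33]},{"offset":[-0.3,-0.27,0],"twist":[0,0,33]},{"offset":[-0.633,-0.556,0.071],"twist":[0,0,66.7]},{"offset":[-0.633,-0.556,0.071],"twist":[0,0,66.7]},{"offset":[-0.633,-0.556,0.071],"twist":[0,0,66.7]},{"offset":[-0.633,-0.556,0.071],"twist":[0,0,66.7]},{"offset":[-0.633,-0.556,0.071],"twist":[0,0,66.7]},{"offset":[-0.633,-0.556,0.071],"twist":[0,0,66.7]},{"offset":[-0.633,-0.556,0.071],"twist":[0,0,66.7]},{"offset":[-0.633,-0.556,0.071],"twist":[0,0,66.7]},{"offset":[-0.633,-0.556,0.071],"twist":[0,0,66.7]},{"offset":[-0.633,-0.556,0.071],"twist":[0,0,66.7]},{"offset":[-0.633,-0.556,0.071],"twist":[0,0,66.7]}]' 1
python3 - <<'E'
from h import *
o=get_obs();im=get_image("wrist");cv2.imwrite("pics/w1.png",im[:,:,::-1])
c,T=cam("wrist",o)
for d in cut_out("cap","wrist")[:3]:
    r=d["rect"];print(round(d["confidence"],2),np.round(r),hit(c,T,r[:2],.015))
go([.609,-.187,.16],0.0)
for p in [(.609,-.187,.03),(.609,-.187,0)]: print(proj(c,T,p))
E
```

```text
t: 2.82
tool_pos: [0.6085, -0.1859, 0.1607]
tool_rot: [2.22, 2.223, 0.0]
contact_force: [-0.4, 0.6, -0.1]
opening: 0.0857
grip_force: 0.0
0.77 [275. 196.  50.  59.] [ 0.60518287 -0.18843124  0.015     ]
0.6 [522.  56.  57. 112.] [ 0.79238418 -0.07726083  0.015     ]
pos [ 0.6086 -0.186   0.1608] F [-0.5  0.1  0.3] open 0.0851 q [-0.41  0.13  1.65  0.    1.36 -0.41]
shift mm [-1.   0.4  0.8]
twist z 0.1 tilt [ 5.e-04 -2.e-04 -1.e+00] M y [1.    0.001 0.001]
[279.65487092 199.27321067]
[279.55747414 189.04709955]
```

View pics/w1.png

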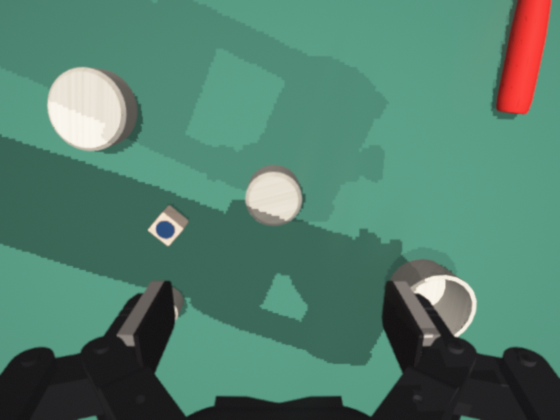

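```bash
python3 -m crank '[{"offset":[-0.001,-0.0035,0.05],"twist":[0,0,0]},{"offset":[-0.001,-0.0035,0.09],"twist":[0,0,0]},{"offset":[-0.001,-0.0035,0.12],"twist":[0,0,0]},{"offset":[-0.001,-0.0035,0.14],"twist":[0,0,0]},{"offset":[-0.001,-0.0035,0.15],"twist":[0,0,0]},{"offset":[-0.001,-0.0035,0.157],"twist":[0,0,0]},{"offset":[-0.001,-0.0035,0.157],"twist":[0,0,0]},{"offset":[-0.001,-0.0035,0.157],"twist":[0,0,0]}]' 0.78
python3 -m crank '[{"offset":[0,0,0],"twist":[0,0,0]},{"offset":[0,0,0],"twist":[0,0,0]},{"offset":[0,0,0],"twist":[0,0,0]},{"offset":[0,0,0],"twist":[0,0,0]},{"offset":[0,0,0],"twist":[0,0,0]},{"offset":[0,0,0],"twist":[0,0,0]}]' 0 60
```

```text
t: 3.92
tool_pos: [0.6059, -0.1885, 0.0044]
tool_rot: [2.22, 2.22, 0.001]
contact_force: [0.7, -0.9, 0.2]
opening: 0.0666
grip_force: 0.0
t: 4.68
tool_pos: [0.6061, -0.1886, 0.0046]
tool_rot: [2.22, 2.22, 0.001]
contact_force: [0.2, 0.8, 5.8]
opening: 0.043
grip_force: 61.3
```

```bash
python3 -m crank '[{"offset":[0,0,-0.03],"twist":[0,0,0]},{"offset":[0,0,-0.09],"twist":[0,0,0]},{"offset":[0.04,0,-0.135],"twist":[0,0,0]},{"offset":[0.1,0,-0.155],"twist":[0,0,0]},{"offset":[0.16,0,-0.155],"twist":[0,0,0]},{"offset":[0.22,0,-0.155],"twist":[0,0,0]},{"offset":[0.28,0,-0.155],"twist":[0,0,0]},{"offset":[0.33,0,-0.155],"twist":[0,0,0]},{"offset":[0.37,0,-0.155],"twist":[0,0,0]},{"offset":[0.395,0,-0.155],"twist":[0,0,0]},{"offset":[0.4,0,-0.155],"twist":[0,0,0]},{"offset":[0.4,0,-0.155],"twist":[0,0,0]},{"offset":[0.4,0,-0.155],"twist":[0,0,0]}]' 0 90
python3 - <<'E'
from h import *
o=get_obs();im=get_image("wrist");cv2.imwrite("pics/w2.png",im[:,:,::-1])
c,T=cam("wrist",o)
for q,z in [("stud",.069),("seat_ring",.056),("fitted_a",.089),("cap",o["tool_pos"][2]+.026)]:
  for d in cut_out(q,"wrist")[:3]:
    r=d["rect"];print(q,round(d["confidence"],2),np.round(r),hit(c,T,r[:2],z))
go([.607,.265,.12],0.0)
E
```

```text
t: 6.3
tool_pos: [0.6052, 0.2107, 0.1581]
tool_rot: [2.223, 2.22, -0.001]
contact_force: [-0.6, -0.0, -0.3]
opening: 0.0422
grip_force: 91.2
stud 0.8 [263. 125.  76.  77.] [0.59550466 0.26987214 0.069     ]
seat_ring 0.75 [260. 127.  68.  67.] [0.5927399  0.26764514 0.056     ]
fitted_a 0.88 [271. 236.  64.  35.] [0.59993436 0.20457049 0.089     ]
fitted_a 0.61 [278. 378.  60.  47.] [0.6041569  0.09294241 0.089     ]
fitted_a 0.36 [280. 296. 110. 126.] [0.60580765 0.16151591 0.089     ]
cap 0.8 [277. 295. 112. 126.] [0.60448725 0.22102559 0.18408259]
pos [0.6053 0.2113 0.1584] F [ 0.4  0.4 -0.3] open 0.0423 q [ 0.22  0.14  1.64 -0.    1.36  0.22]
shift mm [53.7  1.6 38.4]
twist z -0.1 tilt [ 1.e-04 -0.e+00 -1.e+00] M y [ 1.    -0.001  0.   ]
```

View pics/w2.png

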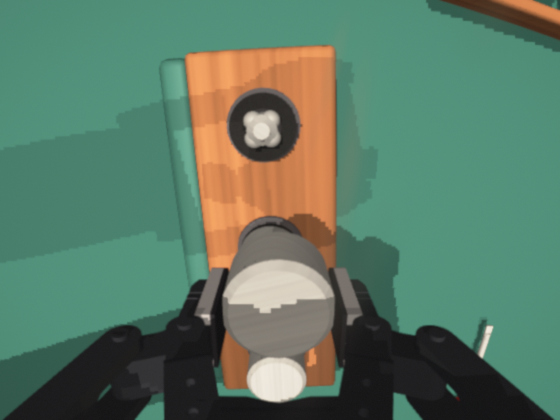

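```bash
cat > fit.py <<'E'
from h import *
from scipy.optimize import least_squares
th=np.linspace(0,2*np.pi,120,endpoint=False)
def circ(c,T,x,y,z,r): return np.array([proj(c,T,(x+r*np.cos(t),y+r*np.sin(t),z)) for t in th])
def hull_fit(c,T,region,circles,p0):
    """circles: (z,r) list whose hull is the silhouette; fits x,y by IoU-like edge residual of bounding extents & centroid"""
    cs=max(cv2.findContours(region.astype(np.uint8),0,cv2.CHAIN_APPROX_NONE)[0],key=cv2.contourArea)[:,0].astype(float)
    def f(p):
        h=cv2.convexHull(np.vstack([circ(c,T,p[0],p[1],z,r) for z,r in circles]).astype(np.float32))
        return [cv2.pointPolygonTest(h,(float(a),float(b)),True) for a,b in cs[::3]]
    s=least_squares(f,p0,loss="soft_l1",diff_step=1e-3);return s.x,np.sqrt(np.mean(s.fun**2))
E
python3 - <<'E'
from fit import *
o=get_obs();get_image("wrist");c,T=cam("wrist",o);t=np.array(o["tool_pos"])
d=cut_out("cap","wrist")[0]["region"]
zb=t[2]-.0045
print("tool",t,"cap",hull_fit(c,T,d,[(zb,.022),(zb+.03,.022)],t[:2]))
d=cut_out("stud","wrist")[0]["region"]
print("stud",hull_fit(c,T,d,[(.048,.025),(.059,.022)],[.595,.268]))
d=cut_out("seat_ring","wrist")[0]["region"]
print("ring",hull_fit(c,T,d,[(.053,.022),(.059,.022)],[.595,.268]))
print("tip",hit(c,T,(262,131),.079), "nub",hit(c,T,(262.5,129),.071))
for n in ["scene","side"]:
    get_image(n);c,T=cam(n);q=cut_out("stud",n)[0]; print(n,np.round(q["rect"]),hull_fit(c,T,q["region"],[(.048,.025),(.059,.022),(.071,.0135),(.079,.005)],[.6,.268]))
E
```

```text
tool [0.60531843 0.21127738 0.15838128] cap (array([0.60484576, 0.2121625 ]), np.float64(3.4312207714481886))
stud (array([0.594555  , 0.26751342]), np.float64(0.5779120356317337))
ring (array([0.59461023, 0.26764742]), np.float64(0.7398834348420394))
tip [0.59512833 0.26805084 0.079     ] nub [0.59509371 0.2683719  0.071     ]
scene [388. 251.  23.  24.] (array([0.59682647, 0.26757315]), np.float64(0.2832391657831555))
side [290. 147.  19.  15.] (array([0.59460732, 0.27064078]), np.float64(0.7777051021649908))
```

```bash
python3 -m crank '[{"offset":[0.03,-0.005,0.01],"twist":[0,0,0]},{"offset":[0.05,-0.01,0.03],"twist":[0,0,0]},{"offset":[0.0557,-0.01,0.05],"twist":[0,0,0]},{"offset":[0.0557,-0.01,0.062],"twist":[0,0,0]},{"offset":[0.0557,-0.01,0.066],"twist":[0,0,0]},{"offset":[0.0557,-0.01,0.066],"twist":[0,0,0]},{"offset":[0.0557,-0.01,0.066],"twist":[0,0,0]}]'
python3 - <<'E'
from h import *
o=get_obs();a=get_image("scene");b=get_image("side")
f=lambda im,u,v:cv2.resize(im[v-35:v+35,u-45:u+45],None,fx=4.4,fy=4.4,interpolation=cv2.INTER_CUBIC)
cv2.imwrite("pics/m1.png",np.hstack([f(a,390,245),f(b,288,142)])[:,:,::-1])
t=np.array(o["tool_pos"])
for n,(u,v) in dict(scene=(390,245),side=(288,142)).items():
    c,T=cam(n)
    for p in [(t[0],t[1]+.001,t[2]-.0045),(.595,.268,.079),(.595,.268,.048)]: print(n,(proj(c,T,p)-[u-45,v-35])*4.4)
go([.595,.267,.081],0.0)
E
```

```text
t: 7.82
tool_pos: [0.596, 0.2674, 0.0933]
tool_rot: [2.222, 2.22, 0.002]
contact_force: [-0.3, -0.4, -1.4]
opening: 0.042
grip_force: 91.2
scene [209.52323508 125.58226101]
scene [204.35743615 138.66785364]
scene [190.8891813  183.68678623]
side [205.08385744 129.73158922]
side [203.03771586 142.84301124]
side [201.24761579 181.74092089]
pos [0.5959 0.2675 0.0933] F [-0.1 -0.3 -0.3] open 0.042 q [ 0.31  0.23  1.65 -0.    1.25  0.31]
shift mm [-0.5 -0.9 12.3]
twist z -0.0 tilt [ 1.6e-03  5.0e-04 -1.0e+00] M y [ 1.    -0.001  0.002]
```

View pics/m1.png

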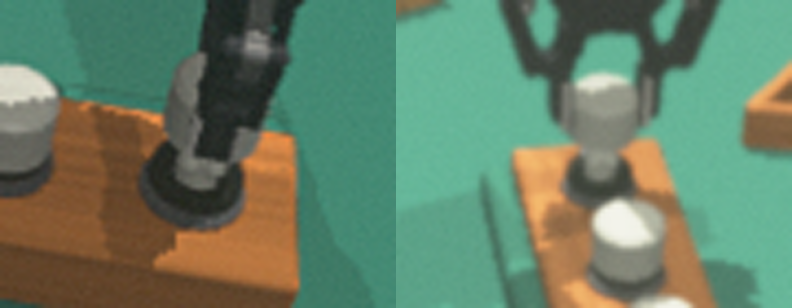

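The side view (cap about 603, stud about 600 in the crop) and the scene view both show the cap aligned over the stud. I'll lower it gently.

```bash
python3 -m crank '[{"offset":[-0.0005,-0.001,0.004],"twist":[0,0,0]},{"offset":[-0.0005,-0.001,0.008],"twist":[0,0,0]},{"offset":[-0.0005,-0.001,0.011],"twist":[0,0,0]},{"offset":[-0.0005,-0.001,0.013],"twist":[0,0,0]},{"offset":[-0.0005,-0.001,0.013],"twist":[0,0,0]}]'
python3 -c "
from h import *
go([.595,.267,.0775],0.)"
```

```text
t: 8.55
tool_pos: [0.5941, 0.2671, 0.079]
tool_rot: [-2.221, -2.221, 0.001]
contact_force: [-0.3, -0.4, -1.0]
opening: 0.0421
grip_force: 91.2
pos [0.5941 0.2671 0.079 ] F [-0.3 -0.4 -1. ] open 0.0421 q [ 0.31  0.25  1.66 -0.    1.23  0.31]
shift mm [-0.1  0.9  1.5]
twist z -0.0 tilt [-4.e-04 -2.e-04 -1.e+00] M y [ 1. -0. -0.]
```

```bash
python3 -m crank '[{"offset":[0,0.0004,0.002],"twist":[0,0,0]},{"offset":[0,0.0004,0.004],"twist":[0,0,0]},{"offset":[0,0.0004,0.005],"twist":[0,0,0]},{"offset":[0,0.0004,0.006],"twist":[0,0,0]}]' 0 110
python3 -m crank '[{"offset":[0,0,0.001],"twist":[0,0,0]},{"offset":[0,0,0.002],"twist":[0,0,0]}]'
python3 -m crank '[{"offset":[0,0,0.001],"twist":[0,0,0]},{"offset":[0,0,0.002],"twist":[0,0,0]}]'
python3 -m crank '[{"offset":[0,0,0.001],"twist":[0,0,0]},{"offset":[0,0,0.002],"twist":[0,0,0]}]'
python3 -m crank '[{"offset":[0,0,0.001],"twist":[0,0,0]},{"offset":[0,0,0.002],"twist":[0,0,0]}]'
```

```text
t: 9.05
tool_pos: [0.5959, 0.2674, 0.0764]
tool_rot: [2.221, 2.22, 0.003]
contact_force: [-3.0, -1.4, 11.4]
opening: 0.0418
grip_force: 113.2
t: 9.3
tool_pos: [0.596, 0.2675, 0.0745]
tool_rot: [2.22, 2.22, 0.004]
contact_force: [-3.0, -1.1, 9.6]
opening: 0.0413
grip_force: 113.1
t: 9.55
tool_pos: [0.5953, 0.2673, 0.0705]
tool_rot: [2.221, 2.221, 0.002]
contact_force: [0.5, -0.2, 1.7]
opening: 0.0416
grip_force: 112.4
t: 9.8
tool_pos: [0.5944, 0.2669, 0.0661]
tool_rot: [-2.222, -2.221, 0.001]
contact_force: [2.2, 0.2, -2.3]
opening: 0.0415
grip_force: 111.9
t: 10.05
tool_pos: [0.5942, 0.2671, 0.065]
tool_rot: [-2.221, -2.221, 0.001]
contact_force: [-0.2, 0.7, 0.8]
opening: 0.0418
grip_force: 112.0
```

The cap clicked: the force peaked at 11 N and then dropped. Now I'll press on into the seat ring.

```bash
python3 -m crank '[{"offset":[0,0.0005,0.002],"twist":[0,0,0]},{"offset":[0,0.0005,0.004],"twist":[0,0,0]},{"offset":[0,0.0005,0.005],"twist":[0,0,0]},{"offset":[0,0.0005,0.005],"twist":[0,0,0]}]'
python3 -m crank '[{"offset":[0,0,0.001],"twist":[0,0,0]},{"offset":[0,0,0.002],"twist":[0,0,0]},{"offset":[0,0,0.002],"twist":[0,0,0]}]'
```

```text
t: 10.55
tool_pos: [0.595, 0.2672, 0.0618]
tool_rot: [-2.221, -2.221, 0.001]
contact_force: [-6.1, -1.3, 7.6]
opening: 0.0417
grip_force: 112.8
t: 10.92
tool_pos: [0.595, 0.2673, 0.0608]
tool_rot: [-2.221, -2.221, 0.001]
contact_force: [-6.4, -2.7, 11.5]
opening: 0.0415
grip_force: 113.2
```

```bash
python3 -m crank '[{"offset":[0,-0.0007,0.001],"twist":[0,0,0]},{"offset":[0,-0.0007,0.002],"twist":[0,0,0]},{"offset":[0,-0.0007,0.0025],"twist":[0,0,0]},{"offset":[0,-0.0007,0.0025],"twist":[0,0,0]},{"offset":[0,-0.0007,0.0025],"twist":[0,0,0]}]'
python3 - <<'E'
from h import *
a=get_image("scene");b=get_image("side")
f=lambda im,u,v:cv2.resize(im[v-35:v+35,u-45:u+45],None,fx=4.4,fy=4.4,interpolation=cv2.INTER_CUBIC)
cv2.imwrite("pics/m2.png",np.hstack([f(a,390,245),f(b,288,142)])[:,:,::-1])
go([.595,.267,.06],0.0)
E
```

```text
t: 11.55
tool_pos: [0.595, 0.2673, 0.0597]
tool_rot: [2.221, 2.221, 0.0]
contact_force: [-7.5, -3.4, 17.2]
opening: 0.0418
grip_force: 113.8
pos [0.595  0.2672 0.0597] F [-7.3 -3.5 16. ] open 0.0413 q [ 0.31  0.27  1.67 -0.    1.2   0.31]
shift mm [-0.2 -0.  -0.3]
twist z 0.0 tilt [ 4.e-04 -2.e-04 -1.e+00] M y [1. 0. 0.]
```

View pics/m2.png

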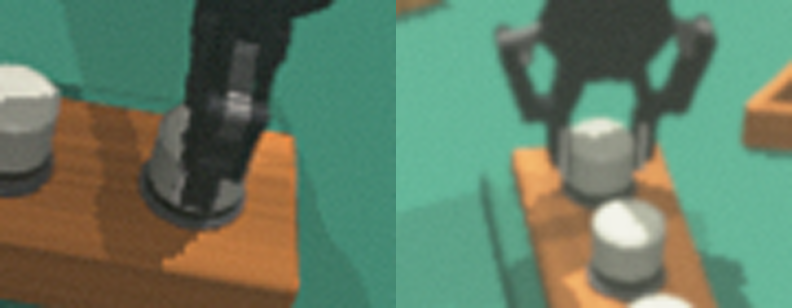

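The cap sits home and level, and the seat ring is about 4 mm down under about 16 N of push.

```bash
python3 -c "
from station import *
print(finish_job())"
```

```text
the job is handed in; nothing more can be done
None
```

The matching cap clicked home on the bare stud, and I handed the job in with the arm still pressing at about 16 N, the seat ring about 4 mm down.

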